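# Clip the nut drivers back into the rack in order of length

### The arm

A 6-joint arm with a two-finger parallel gripper is mounted at the origin on the work surface. World frame = base frame: x ahead of the robot, y to its left, z up, the work surface at z = 0. Lengths are in mm, angles in rad, forces in N, time in s.
With the tool pointing down it reaches from about 350 to 975 mm from the base axis. Payload 7.1 kg.
Tool frame: the origin (TCP) lies on the front face of the gripper's body, between the roots of the fingers; the fingertips stand 80 mm ahead of it and the grasp point (between the pads) lies 61 mm ahead of it (env.tips_ahead is the distance from the TCP to the fingertips, in mm); z points along the fingers, y is the line along which they close (so a half turn about z gives the same grasp; the last joint's range is limited). The gripper opens to 88 mm and grips with 3 to 60 N. Pads are 20 mm wide; open, the fingers measure 115 mm over their backs; the gripper's body (75 mm by 178 mm) begins 61 mm behind the grasp point.
Start: joints at [-1.165, 0.423, 1.63, -0, 1.089, -0.019], TCP at [257.602, -569.427, 302.675] pointing down, gripper open.
Joint ranges: [-3, 3], [-0.9, 2.11], [0.09, 2.58], [-1.31, 4.45], [0.11, 2.69], [-2.54, 2.54]. Speed limits (rad/s): [2.39, 2.39, 3.01, 3.14, 3.14, 3.14].

### API

Orientations are given as a unit quaternion [x, y, z, w].
In Python, from station import env, set_gripper, viewer, workorder gives the robot as it stands. Calls block until the motion is done:
- env.reach(position, orientation): joint-space move of the TCP to a pose.
- env.move_l(position, rot=None, rate=150, f_stop=None): straight line of the TCP; rot=None keeps the orientation; rate is the mean speed in mm/s. With f_stop (N) it stops when the force on the tool has changed by that much, and returns True; else False.
- env.move_joints(angles): joint-space move.
- set_gripper(opening): finger opening in mm; the grip force is fixed at half the most; returns when the fingers have stopped.
- env.hold(seconds).
- env.ik(position, orientation): joint angles nearest the present ones, or None.
- env.read_state(): the state.
- viewer.camera(name): name is "scene" or "top"; returns the picture (384x512x3 uint8, blue, green, red); there is no depth.
- viewer.camera_params(name): a dict with "fx", "fy", "cx", "cy" (pixels), "pose" (4x4, takes a point from camera to world coordinates). Camera axes: x right, y up, looking along -z (the intrinsics and any distortion apply to the point x, -y, -z); pixel columns grow to the right and rows downward; lengths in mm; the calibration is good to about 2 mm. A picture is of the moment at which its call begins. camera_params takes no time and is no camera call.
A pose or a line that the arm cannot do raises env.IKError and nothing moves.
- workorder.sign_off(): hands the job in; it is judged then, once.
The state is a dict: "time_s": time; "qpos": joint angles; "dq": joint speeds; "tau": joint torques, N m; "tool_pos": TCP position; "orientation": TCP orientation; "force": force on the tool from outside, world axes, zero at the start; "wrist_torque": the same for the moment, N m; "width": finger opening in mm; "grip_force": force on a finger pad.
Only numpy, scipy, OpenCV 4.12 (cv2) and the standard library are available. Lean on these libraries where they do the work, as an engineer would, in place of code of your own. Each camera call takes 0.05 s, during which the arm holds its last target. There are 200 camera calls.

### The job

Put the four nut drivers from the blue pad back into the spring clips of the rack in order of length: the shortest in the clip next to the hanging eye, the longest in the clip at the far end. Press each handle down midway in its clip until it snaps fully home and lies level, with every shaft pointing out over the wide side of the base plate, and leave the pressure gauge where it is.

Things in the scene. Friction and masses are not known exactly. Their poses are not given: they have to be found in the camera images.
- driver_a: Shortest of 4 loose nut drivers (0.1 kg), 145 mm overall, on a blue pad 8 mm thick: black octagonal handle 110 mm long, 26 mm across flats, two flats upright; steel shaft 35 mm long with 13 mm socket. Origin on the axis where handle meets shaft, 13 mm above the pad; x along the shaft to the socket, z up at the start. Handle's middle, the place to grip, is at x = -55 mm.
- driver_b: Second shortest of 4 loose nut drivers (0.1 kg), 175 mm overall, on a blue pad 8 mm thick: black octagonal handle 110 mm long, 26 mm across flats, two flats upright; steel shaft 65 mm long with 15 mm socket. Origin on the axis where handle meets shaft, 13 mm above the pad; x along the shaft to the socket, z up at the start. Handle's middle, the place to grip, is at x = -55 mm.
- driver_c: Second longest of 4 loose nut drivers (0.1 kg), 205 mm overall, on a blue pad 8 mm thick: black octagonal handle 110 mm long, 26 mm across flats, two flats upright; steel shaft 95 mm long with 18 mm socket. Origin on the axis where handle meets shaft, 13 mm above the pad; x along the shaft to the socket, z up at the start. Handle's middle, the place to grip, is at x = -55 mm.
- driver_d: Longest of 4 loose nut drivers (0.1 kg), 240 mm overall, on a blue pad 8 mm thick: black octagonal handle 110 mm long, 26 mm across flats, two flats upright; steel shaft 130 mm long with 21 mm socket. Origin on the axis where handle meets shaft, 13 mm above the pad; x along the shaft to the socket, z up at the start. Handle's middle, the place to grip, is at x = -55 mm.
- clip0: One of 4 alike fixed spring clips in a row, 80 mm apart, on the rack's 5 mm plate; any of them can be anywhere in the row. Origin on the plate's top under the clip's middle; z up, y along the row, x across it to the wide side of the plate, over which shafts must point (plate reaches 68 mm to -x, 132 mm to +x).
- clip1: Spring clip, same as clip0. Shape of all four: two sprung steel jaws facing along y, each with two tabs 16 mm wide at x = -36 and +36 mm; the 56 mm between the tabs is clear for fingers down to 7 mm above the origin. Mouth between jaws is open upward: 40 mm wide at the top (52 mm above the origin), narrowing to 21 mm at 34 mm, then 28.6 mm below.
- clip2: Spring clip, same as clip0. Use of all four: a handle lying along x, its middle over the clip's middle, is pressed straight down with 5 to 12 N; the jaws give, it snaps in and rests on two rubber blocks, its axis then 25 mm above the clip's origin. Merely laid on the mouth it stays over 10 mm too high.
- clip3: Spring clip, same as clip0 in shape, frame and use.
- eye: Hanging eye: flat steel ring 56 mm across, 5 mm thick, 34 mm hole, fixed at one end of the row of clips; the other end has a square black rubber foot. Either end, from start to start. Origin at the ring's centre on the bench, in line with the row, 50 mm from the nearest clip's middle; axes as the clips'.
- gauge: Round pressure gauge, 80 mm across and 32 mm high, lying loose, white dial up, brass stem sideways; a bystander. Origin under the dial's middle, on the bench.
Things that resemble listed ones, but are neither listed nor needed, are in the scene too. What is shaped like the driver_c but orange is not meant. What is shaped like the driver_b but yellow is not meant.

How it is judged:
By the outcome, as a careful person would: the job done as asked, in the order asked, and still so for the second after the job is handed in, with the robot touching nothing.
It also fails if it takes over 106 s, if anything falls off the work surface, if the arm or the gripper's body presses on something with over 40 N, if the wrist force passes 120 N, or if a joint passes its speed limit or range.

## Working session

There is one attempt and no reset: what is moved stays moved. The work goes in short steps, each a Python script; the robot and the scene stay as the last script left them, time stands still between calls to the robot, and variables do not carry over. Pictures are saved under pics/ and viewed, at most 14 in all, crops included, and the job is handed in when it is done.

```bash
ls; mkdir -p pics; python3 - <<'E'
from station import env,viewer
import cv2,numpy as np
for n in("scene","top"):
    im=viewer.camera(n); cv2.imwrite(f"pics/{n}0.png",im); 
    cv2.imwrite(f"pics/{n}0x.png",cv2.resize(im,(800,600),interpolation=cv2.INTER_CUBIC))
    p=viewer.camera_params(n); print(n,{k:(np.round(v,3).tolist() if k=='pose' else v) for k,v in p.items()})
print(env.read_state())
E
```

```text
pics
scene {'fx': 480.2244131027366, 'fy': 480.2244131027366, 'cx': 259.81257025051883, 'cy': 194.61850246337877, 'pose': [[0.79, -0.349, 0.504, 1197.034], [0.613, 0.441, -0.656, -882.427], [0.006, 0.827, 0.563, 806.987], [0.0, 0.0, 0.0, 1.0]]}
top {'fx': 473.30719080758536, 'fy': 473.30719080758536, 'cx': 257.3256622687701, 'cy': 195.6776164194103, 'pose': [[0.013, 0.992, -0.126, 360.31], [-1.0, 0.016, 0.025, 15.758], [0.027, 0.126, 0.992, 1323.693], [0.0, 0.0, 0.0, 1.0]]}
{'time_s': 0.1, 'qpos': array([-1.16499264e+00,  4.23754639e-01,  1.63061053e+00,  2.12073117e-05,
        1.08858515e+00, -1.90074058e-02]), 'dq': array([ 0.00140426, -0.00094265, -0.00114099,  0.00109677,  0.0003193 ,
        0.00049897]), 'tau': array([ 6.99044012e-04, -5.45612741e+01, -2.74327040e+01,  6.45319582e-02,
        1.89558225e-02, -2.64345022e-05]), 'tool_pos': array([ 257.46186318, -569.07849831,  301.98665556]), 'orientation': array([ 9.77527438e-01,  2.10807132e-01, -1.21251712e-04, -6.67980606e-04]), 'force': array([0.70511177, 0.07168243, 0.28851599]), 'wrist_torque': array([-0.00673806,  0.06148059,  0.01758606]), 'grip_force': 0.0, 'width': 87.80631541702516}
```

View pics/scene0x.png

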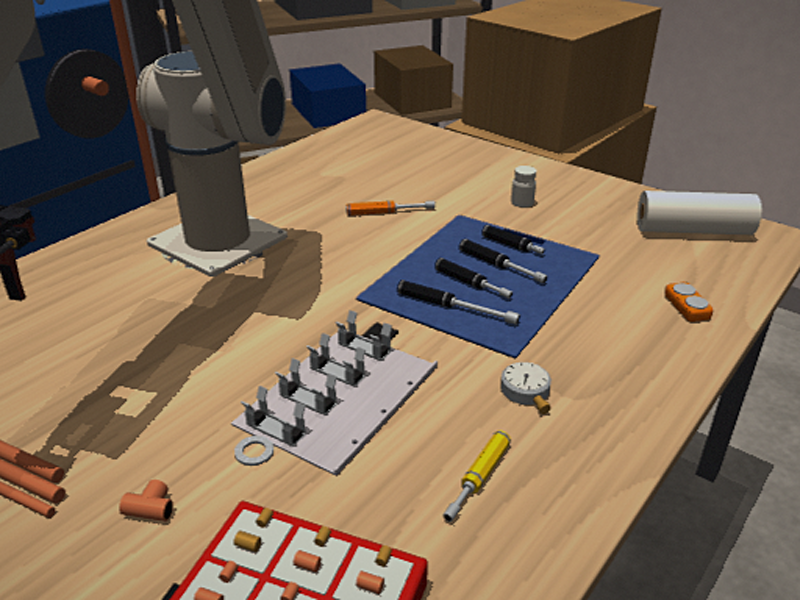

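View pics/top0x.png

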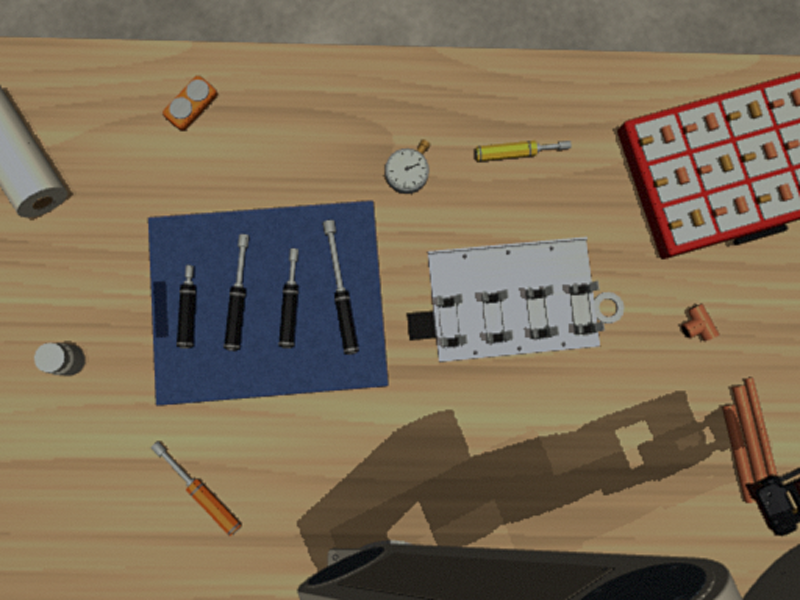

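The scene view (800x600) has the black drivers on the blue pad at handles (510,238), (482,252), (460,270) and (425,292). The rack is at (335,400), with its eye at (253,450).

In the top view the handles are at (187,315) shortest, (236,318), (289,316) and (345,322) longest. The clips are at (582,308), (537,312), (493,317) and (450,321), and the eye is at (608,307). The plate's wide side is up, towards +x. The orange (200,495) and yellow (520,150) look-alikes don't count.

Next I'll make enlarged crops and masks.

```bash
cat > geo.py <<'E'
import numpy as np,cv2
from station import viewer
P={n:viewer.camera_params(n) for n in("scene","top")}
def ray(n,uv):
    p=P[n];M=np.array(p["pose"]);d=np.array([(uv[0]-p["cx"])/p["fx"],-(uv[1]-p["cy"])/p["fy"],-1.])
    return M[:3,3],M[:3,:3]@d
def onz(n,uv,z):
    o,d=ray(n,uv);return o+d*(z-o[2])/d[2]
def tri(a,b):
    o1,d1=ray("top",a);o2,d2=ray("scene",b)
    t=np.linalg.lstsq(np.c_[d1,-d2],o2-o1,rcond=None)[0]
    A=o1+d1*t[0];B=o2+d2*t[1];return (A+B)/2,np.linalg.norm(A-B)
def px(n,X):
    p=P[n];M=np.array(p["pose"]);c=M[:3,:3].T@(np.asarray(X)-M[:3,3])
    return np.array([p["cx"]+p["fx"]*c[0]/-c[2],p["cy"]-p["fy"]*c[1]/-c[2]])
E
python3 - <<'E'
from geo import *
ims={n:cv2.imread(f"pics/{n}0.png") for n in("scene","top")}
# crops mosaic
t=ims["top"];s=ims["scene"]
cv2.imwrite("pics/c_top.png",cv2.resize(t[125:265,90:410],None,fx=2.5,fy=2.5,interpolation=cv2.INTER_CUBIC))
cv2.imwrite("pics/c_scn.png",cv2.resize(s[130:310,140:390],None,fx=3.2,fy=3.2,interpolation=cv2.INTER_CUBIC))
H={}
for n,(x0,y0,x1,y1) in dict(top=(90,125,250,262),scene=(225,135,390,230)).items():
    im=ims[n];hsv=cv2.cvtColor(im,cv2.COLOR_BGR2HSV)
    c=im.max(2)
    for nm,m in(("dark",(c<48)),("bright",(hsv[...,1]<70)&(c>75))):
        r=np.zeros_like(c);r[y0:y1,x0:x1]=m[y0:y1,x0:x1]
        k,l,st,ce=cv2.connectedComponentsWithStats(r.astype(np.uint8))
        for i in range(1,k):
            if st[i,4]>12:
                ys,xs=np.nonzero(l==i);pts=np.c_[xs,ys].astype(float);m0=pts.mean(0)
                v=np.linalg.svd(pts-m0,full_matrices=False)[2][0];q=(pts-m0)@v
                print(n,nm,st[i,4],m0.round(1),"ends",(m0+v*q.min()).round(1),(m0+v*q.max()).round(1))
E
```

```text
top dark 232 [102.3 197.4] ends [101.6 180.9] [103. 215.]
top dark 387 [119.3 201.3] ends [120.4 181.8] [118.2 221.9]
top dark 374 [150.3 202.9] ends [152.3 183.3] [148.2 223.8]
top dark 32 [186.  183.6] ends [181.  183.4] [190.1 183.7]
top dark 309 [184.4 202.9] ends [185.6 187.3] [183.2 218.3]
top dark 31 [218.1 187.9] ends [222.9 187.1] [213.8 188.5]
top dark 300 [221.3 206.7] ends [218.6 191.4] [224.1 222.5]
top dark 13 [182.7 221.2] ends [178.9 221. ] [187.  221.4]
top bright 194 [213.4 161.4] ends [209.7 140.7] [217.8 186. ]
top bright 146 [153.9 164.8] ends [155.5 149.7] [151.8 183.1]
top bright 96 [186.8 169.1] ends [187.7 158.8] [185.7 181.2]
top bright 55 [120.2 175.2] ends [120.2 169. ] [120.1 181. ]
top bright 15 [ 96. 180.] ends [ 96. 173.] [ 96. 187.]
top bright 14 [ 97.  202.5] ends [ 97. 196.] [ 97. 209.]
top bright 15 [ 99. 250.] ends [ 99. 243.] [ 99. 257.]
scene dark 301 [326.  152.6] ends [308.9 148.3] [346.4 157.6]
scene dark 255 [309.1 162.5] ends [294.4 156.1] [325.9 169.9]
scene dark 272 [294.2 175.3] ends [279.7 168.6] [312.9 183.9]
scene dark 318 [272.2 188.3] ends [254.3 183.1] [293.7 194.6]
scene dark 70 [239.4 212. ] ends [244.3 209.6] [232.6 215.2]
scene dark 18 [251.5 213.3] ends [249.4 215.5] [253.3 211.4]
scene dark 34 [245.4 224.1] ends [247.4 221. ] [243. 228.]
scene bright 31 [342.3 157.9] ends [337.3 156.2] [347.1 159.6]
scene bright 84 [336.  172.4] ends [322.1 166.7] [348.4 177.5]
scene bright 59 [317.5 184. ] ends [308. 180.] [326.3 187.6]
scene bright 143 [312.6 198.1] ends [288.8 191.8] [331.5 203.1]
scene bright 21 [225.9 202.2] ends [226.3 199. ] [225.5 206.1]
scene bright 44 [246.8 210.5] ends [247.3 206.9] [246.3 214.8]
scene bright 185 [231.5 222.5] ends [231.4 214. ] [231.5 229. ]
scene bright 98 [254.7 227. ] ends [244.3 226. ] [268.1 228.2]
```

View pics/c_top.png

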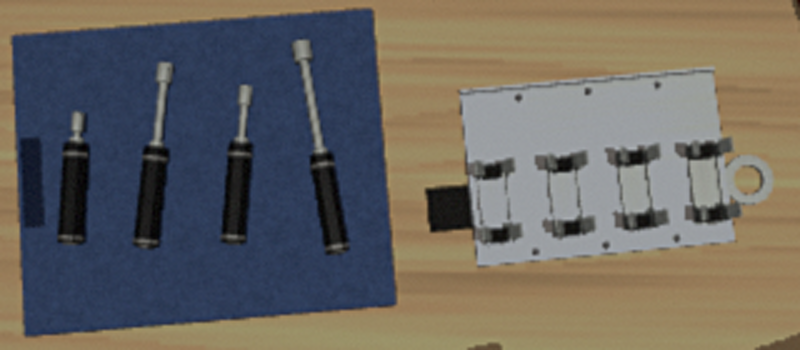

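View pics/c_scn.png

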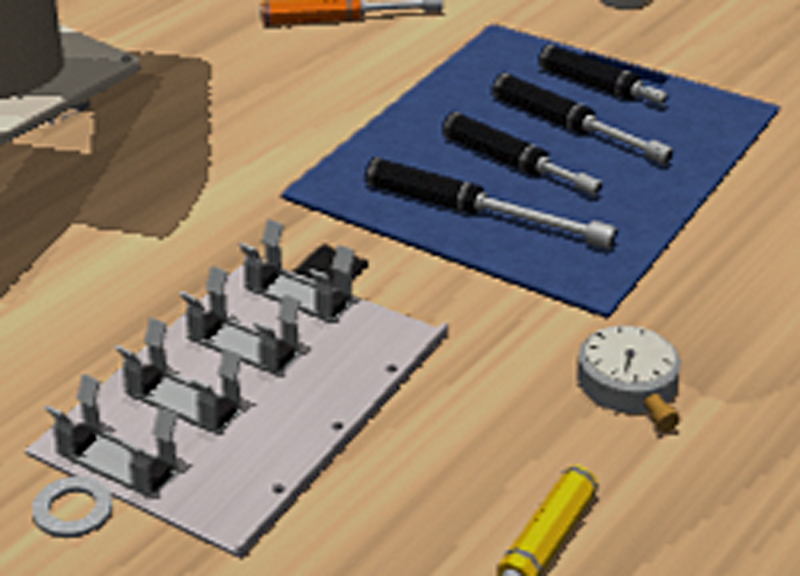

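The crops confirm the drivers by shaft length. In the top crop, a is at (72,190), c at (150,195), b at (237,190) and d at (330,200), all black, on the pad, with shafts towards +x. The eye is at the right end, and the scene crop shows the jaws open and empty.

Next come subpixel masks and triangulation.

```bash
cat > meas.py <<'E'
from geo import *
def comps(m,box,amin):
    x0,y0,x1,y1=box;r=np.zeros(m.shape,np.uint8);r[y0:y1,x0:x1]=m[y0:y1,x0:x1]
    k,l,st,ce=cv2.connectedComponentsWithStats(r)
    return [np.argwhere(l==i)[:,::-1].astype(float) for i in range(1,k) if st[i,4]>amin]
def axis(p):
    m=p.mean(0);v=np.linalg.svd(p-m,full_matrices=False)[2][0];q=(p-m)@v
    return m,v,q
E
python3 - <<'E'
from meas import *
t=cv2.imread("pics/top0.png");s=cv2.imread("pics/scene0.png")
I=lambda im:im.astype(int)
nb=lambda im:(I(im)[...,0]-I(im)[...,2])<22
T=[p for p in comps(nb(t),(98,130,245,245),150)]
S=[p for p in comps(nb(s),(250,140,360,215),100)]
for p in T: m,v,q=axis(p);print("T",len(p),m.round(1),(m+v*(q.min())).round(1),(m+v*q.max()).round(1))
for p in S: m,v,q=axis(p);print("S",len(p),m.round(1),(m+v*(q.min())).round(1),(m+v*q.max()).round(1))
# plate
def plate(im,box):
    h=cv2.cvtColor(im,cv2.COLOR_BGR2HSV);m=((h[...,1]<45)&(h[...,2]>95)).astype(np.uint8)
    return comps(m,box,30)
for n,im,box in(("top",t,(265,140,408,245)),("scene",s,(140,190,290,310))):
    for p in plate(im,box):
        hull=cv2.convexHull(p.astype(np.float32))
        print(n,len(p),p.mean(0).round(1),p.min(0),p.max(0))
        if len(p)>1500: print(cv2.approxPolyDP(hull,3,True)[:,0].tolist(), cv2.minAreaRect(hull))
mT=np.concatenate([np.zeros((1,2))])
out=np.hstack([cv2.resize(nb(t)[125:265,90:250].astype(np.uint8)*255,None,fx=2.5,fy=2.5),cv2.resize(nb(s)[130:270,240:400].astype(np.uint8)*255,None,fx=2.5,fy=2.5)])
cv2.imwrite("pics/m.png",out)
E
```

```text
T 599 [139.5 132.7] [ 97.9 134.2] [217.  129.8]
T 253 [242.4 155.9] [241.3 129.9] [244.2 202. ]
T 615 [218.2 189.4] [209.7 140.7] [224.7 226.2]
T 585 [151.2 192.3] [155.9 149.8] [147.8 224.1]
T 502 [184.9 195.2] [187.8 158.8] [182.7 222.2]
T 490 [119.2 198.6] [121.  169.1] [117.7 222.2]
S 664 [263.1 150.4] [244.4 162.4] [286.1 135.5]
S 798 [334.8 148.1] [302.8 147.3] [359.2 148.8]
S 379 [317.2 165.3] [294.2 155.5] [349.1 178.8]
S 368 [299.4 176.9] [278.7 167.7] [326.6 188.8]
S 514 [286.8 191.7] [254.6 182.8] [331.5 204. ]
S 200 [353.4 207.2] [361.9 195. ] [346.5 217.1]
S 315 [263.3 209.4] [248.7 206.4] [288.9 214.6]
top 6593 [329. 190.] [274. 152.] [398. 231.]
[[398.0, 201.0], [383.0, 221.0], [281.0, 231.0], [274.0, 161.0], [375.0, 152.0], [398.0, 193.0]] ((336.93878173828125, 190.01290893554688), (71.15064239501953, 120.97128295898438), 84.44703674316406)
scene 36 [224.5 202.4] [222. 199.] [227. 206.]
scene 38 [246.6 210.4] [244. 207.] [249. 214.]
scene 4965 [213.7 257.7] [148. 213.] [279. 302.]
[[279.0, 231.0], [213.0, 302.0], [151.0, 293.0], [148.0, 270.0], [166.0, 247.0], [206.0, 214.0], [229.0, 214.0]] ((207.70382690429688, 255.20703125), (72.2303695678711, 132.5989990234375), 42.954593658447266)
```

View pics/m.png

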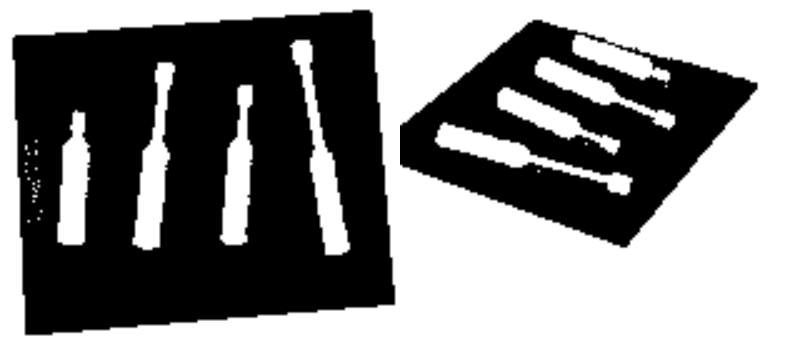

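The masks show all four drivers cleanly, with tip and butt ends distinct. Now I'll compute the 3D poses and check the clip model by overlay.

```bash
cat > pose.py <<'E'
from meas import *
def drivers(t,s):
    nb=lambda im:(im[...,0].astype(int)-im[...,2])<22
    T=[p for p in comps(nb(t),(104,138,238,245),150) if p[:,1].min()>139]
    T={k:p for k,p in zip("acbd",sorted(T,key=lambda p:p[:,0].mean()))}
    S=[p for p in comps(nb(s),(252,150,360,206),200)]
    L=dict(a=145,b=175,c=205,d=240);D={}
    for k,p in T.items():
        m,v,q=axis(p)
        if v[1]>0:v=-v;q=-q          # toward socket (up in image)
        butt=onz("top",m+v*(q.min()-.5),21);tip=onz("top",m+v*(q.max()+.5),21)
        u=(tip-butt)[:2];l=np.hypot(*u);u/=l
        mid=(butt+tip)[:2]/2
        g=mid-u*(L[k]/2-55)          # handle middle from centre of whole
        D[k]=(g,np.arctan2(u[1],u[0]),l-L[k],butt,tip,m+v*(q.min()-.5),m+v*(q.max()+.5))
    return D,S
E
python3 - <<'E'
from pose import *
t=cv2.imread("pics/top0.png");s=cv2.imread("pics/scene0.png")
D,S=drivers(t,s)
sc={}
for p in S:
    m,v,q=axis(p)
    if v[0]<0:v=-v;q=-q
    sc[tuple(m)]=(m+v*(q.min()-.5),m+v*(q.max()+.5))
for k,d in D.items():
    print(k,"grip",d[0].round(1),"yaw",d[1].round(3),"dL",d[2].round(1))
    e=px("scene",d[4]);b=min(sc.values(),key=lambda b:np.linalg.norm(b[1]-e))
    for nm,i in(("butt",5),("tip",6)):
        X,g=tri(d[i],b[i-5]);print("  ",nm,X.round(1),"gap",g.round(1))
print("plate corners")
for a,b in(((375.3,151.6),(213.3,301)),((273.6,160.6),(279.4,231)),((383.4,221.3),(148,270.4))):
    print(*[x.round(1) for x in tri(a,b)], onz("top",a,5).round(1),onz("scene",b,5).round(1))
print("corner4",onz("top",(281,231.5),5).round(1))
# eye: hole blob inside ring
for n,im,(x,y) in(("top",t,(389,197)),("scene",s,(162,288))):
    h=cv2.cvtColor(im,cv2.COLOR_BGR2HSV);c=comps((h[...,1]>70).astype(np.uint8),(x-12,y-12,x+12,y+12),10)
    c=min(c,key=lambda p:np.linalg.norm(p.mean(0)-[x,y]));print("hole",n,len(c),c.mean(0).round(2),onz(n,c.mean(0),3).round(1))
E
```

```text
a grip [503.3 363.4] yaw -0.012 dL 5.3
   butt [446.6 366.8  12.5] gap 0.9
   tip [597.  362.5  25.2] gap 4.4
c grip [499.7 278.5] yaw -0.067 dL 6.2
   butt [441.9 282.1  23.4] gap 0.8
   tip [654.7 270.   20.2] gap 5.1
b grip [505.8 184.5] yaw -0.047 dL 5.3
   butt [448.1 186.9  23.7] gap 0.1
   tip [630.1 179.9  20.2] gap 3.8
d grip [496.3  82.8] yaw 0.195 dL 7.0
   butt [439.9  72.3  20.8] gap 2.4
   tip [682.3 120.3  22.6] gap 3.4
plate corners
[ 660.2 -351.2   11.1] 1.2 [ 661.2 -353.3    5. ] [ 656.5 -346.7    5. ]
[629.6 -60.5  12. ] 3.8 [629.6 -62.1   5. ] [625.9 -51.8   5. ]
[ 463.3 -371.1    3.7] 4.7 [ 461.7 -372.5    5. ] [ 466.4 -370.4    5. ]
corner4 [428.9 -84.5   5. ]
hole top 92 [388.7  196.68] [ 531.9 -389.7    3. ]
hole scene 96 [162.21 287.72] [ 534.5 -387.7    3. ]
```

The two views agree to a few mm. Driver axes come out near z = 21, except a's butt end, which scene shadow spoils. The plate is at about 5, the row yaw is 0.109 and the eye is at (532,-389). I'm starting with driver_a.

```bash
cat > act.py <<'E'
import numpy as np,cv2
from station import env,set_gripper,viewer
RY=0.109;EYE=np.array([532.3,-389.2]);U=np.array([-np.sin(RY),np.cos(RY)])
clip=lambda k:EYE+(50+80*k)*U
G=dict(a=([503.3,363.4],-.012),c=([499.7,278.5],-.067),b=([505.8,184.5],-.047),d=([496.3,82.8],.195))
quat=lambda y:np.array([np.cos(y/2),np.sin(y/2),0,0])
T0=env.tips_ahead
def flip(pts):
    best=None
    for f in(0,np.pi,-np.pi):
        q=[env.ik([*p,170],quat(y+f)) for p,y in pts]
        if all(x is not None for x in q):
            m=max(abs(x[5]) for x in q)
            if best is None or m<best[0]:best=(m,f)
    return best[1]
def say(s):
    r=env.read_state();print(s,"t",round(r["time_s"],2),"p",r["tool_pos"].round(1),"F",r["force"].round(1),"w",round(r["width"],1),"g",round(r["grip_force"],1),flush=True)
def pick(k,f):
    g,y=G[k];env.reach([*g,150],quat(y+f));set_gripper(60)
    h=env.move_l([*g,91],rate=120,f_stop=15);say(f"down {h}")
    set_gripper(10);say("grip");env.move_l([*g,185],rate=200)
def place(k,f,off=0):
    p=clip(k)+off*np.array([np.cos(RY),np.sin(RY)]);o=quat(RY+f)
    env.reach([*p,185],o);say("above")
    env.move_l([*p,128],rate=150)
    h=env.move_l([*p,98.5],rate=30,f_stop=35);say(f"press {h}");env.hold(.2);say("held")
def release(k):
    set_gripper(44);p=env.read_state()["tool_pos"];env.move_l([p[0],p[1],175],rate=250);say("free")
def shot(n):
    for c in("top","scene"):cv2.imwrite(f"pics/{n}_{c}.png",viewer.camera(c))
E
python3 - <<'E'
from act import *
f=flip([(G[k][0],G[k][1]) for k in G]+[(clip(i),RY) for i in range(4)]);print("flip",f,[clip(i).round(1).tolist() for i in range(4)],T0)
pick("a",f);say("up");env.reach([*clip(0),185],quat(RY+f));say("above");shot("a1")
im=cv2.imread("pics/a1_scene.png");tp=cv2.imread("pics/a1_top.png")
cv2.imwrite("pics/a1.png",np.hstack([cv2.resize(im[180:320,110:260],(400,373)),cv2.resize(tp[110:250,270:420],(400,373))]))
E
```

```text
flip 0 [[526.9, -339.5], [518.2, -260.0], [509.5, -180.4], [500.8, -100.9]] 80.0
down False t 4.78 p [503.2 363.4  90.5] F [0.4 0.5 0.4] w 59.9 g 0.0
grip t 5.4 p [503.4 363.5  91.2] F [0.3 0.7 1.9] w 26.0 g 30.0
up t 6.02 p [502.8 363.1 184.5] F [ 0.5  0.  -1.2] w 25.7 g 30.0
above t 8.51 p [ 527.3 -338.7  185. ] F [ 0.4 -0.1  0. ] w 25.8 g 30.0
```

View pics/a1.png

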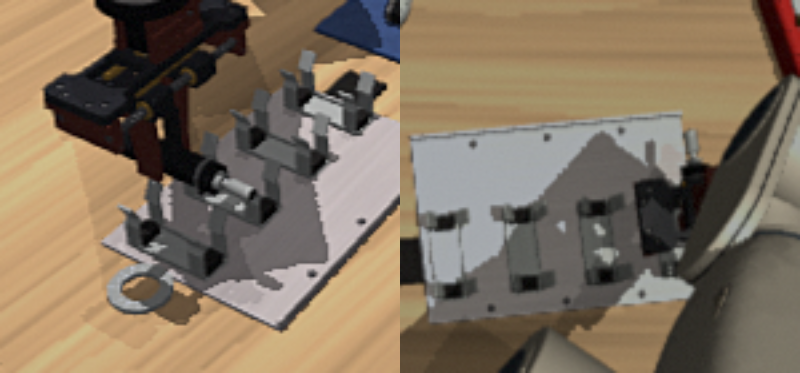

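The picture shows driver_a held level at (215,178) over the eye-end clip, with its shaft over the wide side. Pressing it in.

```bash
python3 - <<'E'
from act import *
place(0,0);release(0);shot("a2")
env.reach([*(clip(2)),230],quat(RY))
env.move_joints(env.ik([450,150,260],quat(0)));say("away");shot("a3")
im=cv2.imread("pics/a3_scene.png");tp=cv2.imread("pics/a3_top.png")
cv2.imwrite("pics/a3.png",np.hstack([cv2.resize(im[180:320,130:280],(400,373),interpolation=cv2.INTER_CUBIC),cv2.resize(tp[110:250,270:420],(400,373),interpolation=cv2.INTER_CUBIC)]))
E
```

```text
above t 8.86 p [ 527.  -339.3  185. ] F [-0.4  0.8  0.5] w 25.9 g 30.0
press False t 10.53 p [ 526.6 -339.2  100.1] F [-5.2  5.8 19.6] w 25.8 g 30.0
held t 10.72 p [ 526.6 -339.2  100. ] F [-5.6  5.5 20.9] w 25.9 g 30.0
free t 11.69 p [ 527.  -339.6  175.9] F [-0.2  0.3  0.3] w 44.2 g 0.0
away t 13.78 p [450.6 149.2 259.8] F [ 0.3  0.1 -0.1] w 43.8 g 0.0
```

View pics/a3.png

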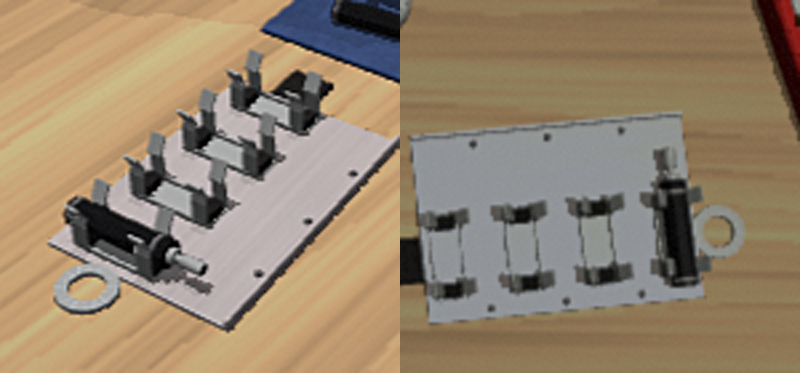

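The picture shows driver_a seated between the jaws of the eye clip, level and midway: in the top crop the handle spans rows 178–285 and the tabs are at rows 195 and 270. Next is b, then a probe of the handle tops at both ends to confirm the height (about 43).

```bash
cat >> act.py <<'E'
def probe(k):
    x=np.array([np.cos(RY),np.sin(RY)]);set_gripper(0);z=[]
    for d in(-18,18):
        p=clip(k)+d*x;env.reach([*p,150],quat(RY));env.move_l([*p,130],rate=150)
        env.move_l([*p,118],rate=25,f_stop=6);z.append(round(env.read_state()["tool_pos"][2]-80,1));env.move_l([*p,150],rate=200)
    say(f"probe {k} tops {z}")
E
python3 - <<'E'
from act import *
pick("b",0);place(1,0);release(1);probe(1);probe(0);shot("b3")
E
```

```text
down False t 15.57 p [505.9 184.5  91. ] F [1.  1.1 0.2] w 59.8 g 0.0
grip t 16.2 p [506.  184.6  91.3] F [-1.   0.3  3.7] w 25.7 g 30.0
above t 18.45 p [ 518.3 -259.1  184.7] F [ 0.4  0.6 -0.7] w 25.7 g 30.0
press True t 19.93 p [ 517.9 -259.7  100.2] F [-1.4  0.   5.3] w 25.8 g 30.0
held t 20.13 p [ 517.9 -259.8  100.2] F [-0.5  0.5  6. ] w 25.6 g 30.0
free t 21.09 p [ 517.9 -259.6  176.1] F [ 0.2  0.7 -0.6] w 43.8 g 0.0
probe 1 tops [np.float64(43.4), np.float64(43.3)] t 24.29 p [ 536.7 -258.4  151. ] F [ 0.2 -0.   0.2] w 0.3 g 0.0
probe 0 tops [np.float64(43.4), np.float64(43.4)] t 27.12 p [ 545.4 -338.   151.1] F [0.  0.5 0.3] w 0.7 g 0.0
```

Both are seated: the tops are at 43.4, level, against 43 expected. Now c and d.

```bash
python3 - <<'E'
from act import *
for k,i in(("c",2),("d",3)):
    pick(k,0);place(i,0);release(i);probe(i)
env.move_joints(env.ik([450,300,280],quat(0)));say("away");shot("e")
im=cv2.imread("pics/e_scene.png");tp=cv2.imread("pics/e_top.png")
cv2.imwrite("pics/e.png",np.hstack([cv2.resize(im[170:320,130:290],(400,375),interpolation=cv2.INTER_CUBIC),cv2.resize(tp[100:250,260:420],(400,375),interpolation=cv2.INTER_CUBIC)]))
E
```

```text
down False t 31.09 p [499.7 278.5  90.8] F [ 0.4  0.1 -0.1] w 60.1 g 0.0
grip t 31.72 p [499.9 278.7  91.3] F [-0.   0.3  2.6] w 26.0 g 30.0
above t 34.02 p [ 509.7 -179.8  184.8] F [ 0.7  0.2 -0.1] w 25.6 g 30.0
press True t 35.45 p [ 509.1 -180.3  100.2] F [-1.5  0.5  6.9] w 25.8 g 30.0
held t 35.65 p [ 509.1 -180.2  100.2] F [-1.6 -0.1  6. ] w 25.4 g 30.0
free t 36.61 p [ 509.1 -180.1  175.9] F [ 0.1 -0.2 -0.2] w 44.1 g 0.0
probe 2 tops [np.float64(43.3), np.float64(43.4)] t 39.81 p [ 528.  -178.8  150.8] F [-0.3 -0.2  0.3] w 0.6 g 0.0
down False t 42.5 p [496.4  82.8  91.1] F [0.2 0.3 0. ] w 60.0 g 0.0
grip t 43.12 p [496.4  82.8  91.3] F [-1.5 -0.2  4.7] w 25.1 g 30.0
above t 44.51 p [ 500.2 -100.4  184. ] F [-0.4  0.8 -0.3] w 26.1 g 30.0
press True t 45.94 p [ 500.5 -100.8  100.2] F [-0.9  0.3  7. ] w 25.9 g 30.0
held t 46.14 p [ 500.5 -100.8  100.2] F [-1.1  0.2  6.2] w 25.6 g 30.0
free t 47.1 p [ 500.4 -100.7  175.8] F [-0.1  0.4 -0.2] w 44.0 g 0.0
probe 3 tops [np.float64(43.3), np.float64(43.3)] t 50.29 p [519.3 -99.1 150.9] F [-1.  -0.4 -0. ] w 0.2 g 0.0
away t 51.86 p [450.2 299.2 279.4] F [ 0.1 -0.1 -0.7] w 0.7 g 0.0
```

View pics/e.png

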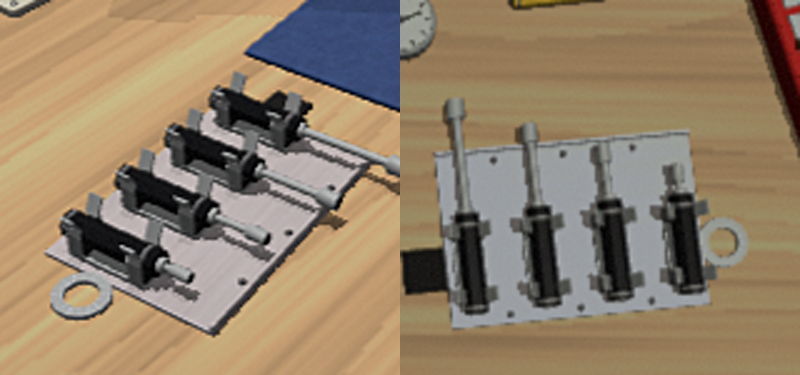

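All four are seated level and midway, in the order a, b, c, d from the eye (handles at top-crop columns 685, 612, 543 and 468). The shafts point over the wide side and the gauge hasn't moved. Signing off.

```bash
python3 -c "
from station import workorder
print(workorder.sign_off())"
```

```text
the job is handed in; nothing more can be done
None
```

All four nut drivers are snapped home and level in the rack, shortest at the eye to longest at the far end, shafts over the wide side and the gauge untouched; I handed the job in at about 52 s of the 106 s allowed, and no verdict came back.

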